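# Set out the slide-staining line

### The job

Set out the slide-staining line around the hotplate and the slide drying rack: stand the steel beaker in the middle of the hotplate's round top and close it with its lid, stand the white staining jar beside the hotplate on the side away from the drying rack, the rinse dish beside the drying rack on the side towards the hotplate with its long sides running front to back, square with the rack, and the dropper bottle in front of the drying rack, on the robot's side. Leave a gap of about 5 cm between each of these last three and the hotplate or rack it stands next to, and set each level with the centre of that neighbour (for the hotplate, the centre of its round top). Everything is to stand upright and be let go, and the tube rack and the wash bottle stay where they are.

Things in the scene. Friction and masses are not known exactly. Their poses are not given: they have to be found in the camera images.
- hotplate: Fixed hotplate stirrer: white box, round aluminium heating plate on top (diameter 124, flat top 85 above the bench, mm). Left or right of the drying rack. Origin on the bench under the round plate's centre; x to its back (away from the robot, yaw within 0.12 rad), y to the robot's left. Housing x -85 to +70, y -70 to +70, two black knobs on the front (to x -97).
- drying_rack: Fixed slide drying rack: grey plastic tray, toothed rails, upright glass slides. 130 mm along x, 110 mm along y, 88 mm high. Origin on the bench under its centre; x to its back (away from the robot, yaw within 0.12 rad), y to the robot's left; its front is its -x side.
- beaker: Loose straight steel beaker, open at the top, 75 mm high, outer diameter 56 mm (60 mm at the flared rim, top 6 mm), wall 2.5 mm, inner diameter at the mouth about 55 mm; about 0.11 kg. Origin: centre of its underside, z up, round.
- beaker_lid: Loose steel lid of the beaker (mm): round plate of diameter 68 from z 4 to 8, centring step of diameter 42 below it (z 0 to 4), thin stem to z 14, black round knob of diameter 16 from z 14 to 40; 0.06 kg. Origin: centre of the step's underside. Starts lying on the bench, knob up. Closed, the plate lies on the rim, step inside, origin 71 above the beaker's underside.
- staining_jar: Loose white staining jar: round foot of 52 mm diameter, 6 mm high, with a tall open rectangular body with grooved walls, 46 mm along x by 34 mm along y (rim 48 by 36), 85 mm high overall; 0.1 kg. Origin: centre of the foot's underside, z up. May end at any yaw.
- rinse_dish: Loose white low open rectangular dish, 95 mm along its x axis (a small lip at each end brings it to 111 mm at the rim), 62 mm along y, 48 mm high, wall 4 mm; about 0.14 kg. Origin: centre of its underside, z up.
- dropper_bottle: Loose small amber dropper bottle, round body of 36 mm diameter up to 50 mm height, then a shoulder, a black cap of 21 mm diameter from 58 to 72 mm and a rubber bulb to 90 mm; about 0.06 kg. Origin: centre of its underside, z up.
- tube_rack: Bystander, to be left where it is: white rack with red-capped tubes, 160 mm along x, 62 mm along y, 92 mm high; stands at one end of the work area. Origin: centre of its underside.
- wash_bottle: Bystander, to be left where it is: white round wash bottle of 58 mm diameter with a blue cap and bent spout along its x axis, 169 mm high in all. Origin: centre of its underside.
Things that resemble listed ones, but are neither listed nor needed, are in the scene too. What is shaped like the beaker but orange is not meant.

How it is judged:
By the outcome, as a careful person would: the job done as asked, in the order asked, and still so for the second after the job is handed in, with the robot touching nothing.
It also fails if it takes over 141 s, if anything falls off the work surface, if the arm or the gripper's body presses on something with over 40 N, if the wrist force passes 120 N, or if a joint passes its speed limit or range.

### The arm

A 6-joint arm with a two-finger parallel gripper is mounted at the origin on the work surface. World frame = base frame: x ahead of the robot, y to its left, z up, the work surface at z = 0. Lengths are in m, angles in rad, forces in N, time in s.
With the tool pointing down it reaches from about 0.3 to 0.875 m from the base axis. Payload 6.4 kg.
Tool frame: the origin (TCP) lies at the very end of the fingers, on their centre line; the grasp point (between the pads) lies 19 mm behind it; z points along the fingers, y is the line along which they close (so a half turn about z gives the same grasp; the last joint's range is limited). The gripper opens to 85 mm and grips with 20 to 120 N. Pads are 22 mm wide; open, the fingers measure 114 mm over their backs; the gripper's body (76 mm by 85 mm) begins 54 mm behind the grasp point. The pads swing forward as they close: fully open they stand 13 mm farther back than shut.
Start: joints at [1.057, 0.181, 1.607, -0, 1.354, -0.206], TCP at [0.174, 0.548, 0.202] pointing down, gripper open.
Joint ranges: [-2.99, 2.99], [-0.89, 2.07], [0.3, 2.58], [-1.14, 4.28], [0, 2.63], [-3.12, 3.12]. Speed limits (rad/s): [2.57, 2.57, 3.01, 3.14, 3.14, 3.14].

### API

Orientations are given as a unit quaternion [w, x, y, z].
In Python, from bench import ctrl gives the robot as it stands.
- The arm moves only by the tool jog_arm, never from a script. Its argument "series" is a list that holds one entry, the list of rows, each a list of 7 numbers: the shift along the tool's x, y, z in mm, then the turn, a rotation vector about the tool's x, y, z in rad, then the finger opening in mm, from 0 to 85.4. In form: [[[tx, ty, tz, rx, ry, rz, gripper], ...]]. A call has exactly 10 rows; each row shifts and turns the commanded pose from where the row before left it, along the tool's axes as they then stand; what a row does not reach is not made up. A row lasts 1/10 s, in which the tool goes at most 50 mm and 8.59 degrees, less where a joint would pass 70% of its speed; a pose out of reach is approached as far as the arm can. A call with a gripper value outside its range is refused whole. The fingers move at their own pace and stop on an object; the grip force is fixed at half the most. Time passes only in rows, so rows that do not move let the fingers close, or fill a call up. It gives the time, the measured TCP pose, the force, the opening and the grip force at its end, in the units of the state.
- ctrl.get_obs(): the state, without advancing time (a new reading comes with each control period).
- ctrl.camera(name): name is "side" or "top" or "wrist"; returns a dict with "frame" (384x512x3 uint8, blue, green, red), "z_map" (384x512 float32, m along the optical axis (not along the pixel's ray), 0 where there is no reading), "fx", "fy", "cx", "cy" (pixels), "xyz" and "rotation" of the camera in the world. Camera axes: x right, y down, z forward; pixel columns grow to the right and rows downward; lengths in m; the calibration is good to about 2 mm. The wrist camera is an equidistant fisheye: a pixel r from the principal point sees the ray r / f radians off the axis. A picture is of the moment at which its call begins.
- ctrl.hand_in(): hands the job in; it is judged then, once.
The state is a dict: "time_s": time; "q": joint angles; "dq": joint speeds; "joint_efforts": joint torques, N m; "eef_pos": TCP position; "eef_rot": TCP orientation; "wrist_force": force on the tool from outside, world axes, zero at the start; "torque": the same for the moment, N m; "opening": opening from 0.0 (shut) to 1.0 (fully open); "grasp_force": force on a finger pad.
Only numpy, scipy, OpenCV 4.12 (cv2) and the standard library are available. Lean on these libraries where they do the work, as an engineer would, in place of code of your own. Each camera call takes 0.05 s, during which the arm holds its last target. There are 200 camera calls.

## Working session

There is one attempt and no reset: what is moved stays moved. The work goes in short steps, Python scripts to look and compute and a tool call to move; the robot and the scene stay as the last step left them, time stands still between calls to the robot, and variables do not carry over. Pictures are saved under pics/ and viewed, at most 14 in all, crops included, and the job is handed in when it is done.

Besides the shell and the picture viewer there is one more tool, called after "Request:" by a JSON object that holds its "fn" and its "kwargs", one argument or row to a line. jog_arm: Moves the arm, as the interface text tells. Its arguments: {"type":"object","properties":{"series":{"type":"array"}},"required":["series"]}

```bash
mkdir -p pics; ls; cat > h.py <<'E'
import numpy as np, cv2, sys
from bench import ctrl
def shot(name):
    c=ctrl.camera(name); return c
def pts(c):
    z=c["z_map"]; v,u=np.mgrid[0:384,0:512]
    P=np.stack([(u-c["cx"])/c["fx"]*z,(v-c["cy"])/c["fy"]*z,z],-1)
    R=np.array(c["rotation"])
    if R.ndim==1:
        from scipy.spatial.transform import Rotation as Ro
        R=Ro.from_quat(np.r_[R[1:],R[0]]).as_matrix()
    W=P@R.T+np.array(c["xyz"]); W[z==0]=np.nan
    return W
E
python3 - <<'E'
from h import *
for n in("top","side"):
    c=shot(n); cv2.imwrite(f"pics/{n}0.png",c["frame"]); np.save(f"pics/{n}0.npy",pts(c)); print(n,c["xyz"],c["rotation"],c["fx"],c["cx"],c["cy"])
print(ctrl.get_obs())
E
```

```text
pics
top [0.36217223 0.01401796 1.77842858] [ 0.0177984  -0.70464807  0.70885298 -0.02611063] 474.55994439701095 260.6492497188581 188.9550476905037
side [-0.09229122 -0.77199685  1.01741385] [-0.35768258  0.88201894 -0.28265032  0.11922487] 432.4611292149688 260.6013863081134 192.39232548580904
{'time_s': 0.1, 'q': array([ 1.05669972e+00,  1.81492233e-01,  1.60789244e+00,  1.37523853e-05,
        1.35379584e+00, -2.06317313e-01]), 'dq': array([ 0.00246395, -0.00201926, -0.00252428,  0.0003014 ,  0.00145633,
       -0.0003253 ]), 'joint_efforts': array([ 2.45126030e-04, -4.45885706e+01, -3.52232087e+01, -2.81921712e-04,
        4.27395600e-03,  6.32480607e-06]), 'eef_pos': array([0.17391232, 0.54750887, 0.20116747]), 'eef_rot': array([-2.86118806e-04,  1.53284382e-01,  9.88181799e-01, -7.40615104e-04]), 'wrist_force': array([-0.48660137,  0.41869242,  0.02398414]), 'torque': array([-0.01370978, -0.00035972,  0.00924036]), 'grasp_force': 0.0, 'opening': 0.9979458074028751}
```

View pics/top0.png

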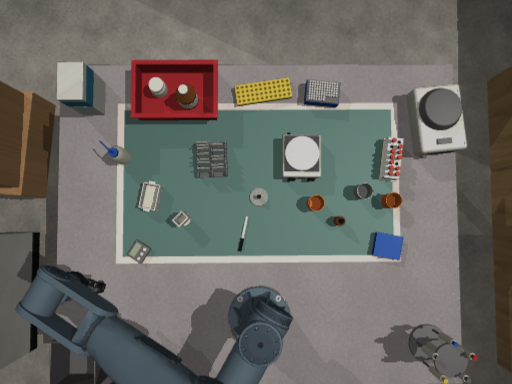

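View pics/side0.png

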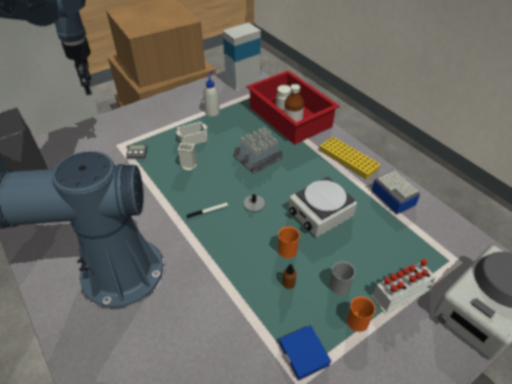

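The top view shows these pieces (pixel positions):
- Hotplate (302,155) and drying rack (211,159)
- Steel beaker (363,191) and lid (259,197)
- Jar candidate (181,219) and dish (149,196)
- Dropper bottle (339,221)
- Tube rack (392,158) and wash bottle (118,154)

The beaker-shaped candidates are grey (363,191) and orange (315,203) and (392,200). The grey one is the steel beaker. The amber bottle candidates are (339,221) and the larger one in the red tray (187,96). The small one on the mat fits.

I'll confirm with an enlarged crop and measure.

```bash
python3 - <<'E'
from h import *
f=cv2.imread("pics/top0.png"); cv2.imwrite("pics/crop0.png",cv2.resize(f[125:265,115:410],(798,379),interpolation=cv2.INTER_CUBIC))
W=np.load("pics/top0.npy")
print("table z",np.nanmedian(W[225:250,250:380,2]),np.nanmedian(W[225:250,190:235,2]))
m=(W[...,2]>0.012).astype(np.uint8); m[:110]=0;m[262:]=0;m[:,:100]=0;m[:,410:]=0
n,l,s,c=cv2.connectedComponentsWithStats(m,connectivity=4)
for i in range(1,n):
    if s[i,4]<25: continue
    P=W[l==i]; zt=np.nanpercentile(P[:,2],97)
    T=P[P[:,2]>zt-.012]
    (cx,cy),(w,h),a=cv2.minAreaRect((T[:,:2]*1000).astype(np.float32))
    print(c[i].round(0),s[i,4],"ztop %.3f"%zt,"top n",len(T),"mean",T[:,:2].mean(0).round(3),"rect",round(cx),round(cy),round(w),round(h),round(a,1))
E
```

```text
table z 0.0008775149441739849 0.0013774549783998058
[173. 115.] 613 ztop 0.108 top n 340 mean [0.735 0.307] rect 738 302 308 27 89.8
[301. 156.] 1744 ztop 0.092 top n 967 mean [ 0.598 -0.154] rect 592 -154 144 123 0.7
[392. 158.] 732 ztop 0.096 top n 180 mean [ 0.576 -0.489] rect 583 -491 42 136 82.4
[117. 153.] 333 ztop 0.164 top n 29 mean [0.611 0.523] rect 614 526 55 6 48.9
[211. 157.] 886 ztop 0.087 top n 185 mean [0.594 0.178] rect 594 176 98 93 1.8
[149. 195.] 235 ztop 0.055 top n 120 mean [0.448 0.402] rect 449 401 63 109 77.9
[364. 190.] 159 ztop 0.080 top n 58 mean [ 0.463 -0.384] rect 462 -381 56 58 89.0
[392. 200.] 178 ztop 0.079 top n 52 mean [ 0.429 -0.488] rect 428 -485 56 56 48.3
[316. 202.] 115 ztop 0.080 top n 60 mean [ 0.422 -0.207] rect 420 -205 56 58 45.8
[181. 218.] 145 ztop 0.092 top n 48 mean [0.37  0.282] rect 367 282 34 46 45.6
[339. 220.] 87 ztop 0.088 top n 14 mean [ 0.354 -0.293] rect 355 -294 10 14 19.7
[387. 245.] 667 ztop 0.039 top n 561 mean [ 0.261 -0.471] rect 260 -472 101 88 79.6
[138. 251.] 286 ztop 0.027 top n 247 mean [0.247 0.443] rect 246 444 62 66 56.7
```

View pics/crop0.png

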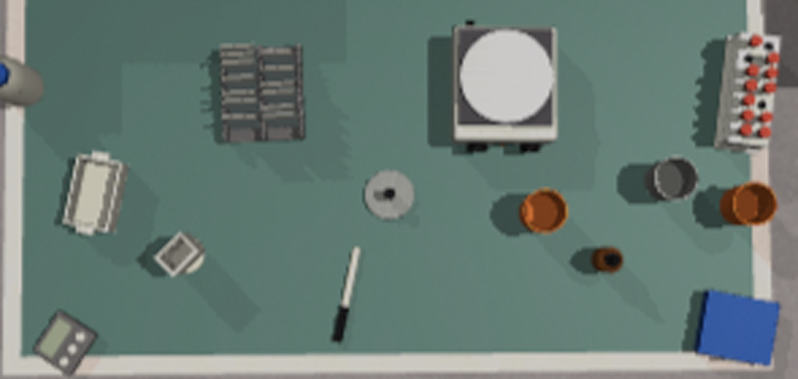

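The crop confirms each piece: the grey steel beaker at crop (673,178), the amber dropper at (607,260), the jar with its round foot at (180,255), the dish at (93,193), and the lid at (390,194). Next I'll fix the centres and yaws on planes of known height.

```bash
cat >> h.py <<'E'
from scipy.spatial.transform import Rotation as Ro
def plane(c,uv,h):
    uv=np.atleast_2d(uv).astype(float); R=Ro.from_quat(np.roll(c["rotation"],-1)).as_matrix() if np.size(c["rotation"])==4 else np.array(c["rotation"])
    d=np.c_[(uv[:,0]-c["cx"])/c["fx"],(uv[:,1]-c["cy"])/c["fy"],np.ones(len(uv))]@R.T
    o=np.array(c["xyz"]); return (o+d*((h-o[2])/d[:,2])[:,None])[:,:2]
def blob(mask,x0,y0,x1,y1):
    m=np.zeros(mask.shape,np.uint8); m[y0:y1,x0:x1]=mask[y0:y1,x0:x1]
    n,l,s,_=cv2.connectedComponentsWithStats(m); i=1+np.argmax(s[1:,4]); v,u=np.where(l==i); return np.c_[u,v]
def rect(P):
    (a,b),(w,h),t=cv2.minAreaRect((P*1000).astype(np.float32)); return [round(x,1) for x in(a,b,w,h,t)]
E
python3 - <<'E'
from h import *
c=shot("top"); f=c["frame"].astype(int); B,G,Rr=f[...,0],f[...,1],f[...,2]
bright=(f.min(-1)>185)
p=blob(bright,280,125,325,175); print("disk",rect(plane(c,p,.085)),plane(c,p.mean(0),.085))
W=pts(c); z=W[...,2]
p=blob(z>0.04,270,125,330,178); 
hs=blob((z>0.04)&(z<.083),270,125,330,178); print("housing z",np.nanmedian(z[hs[:,1],hs[:,0]]),rect(plane(c,hs,.07)))
green=(G-Rr>25)
ng=~green
for n,b,h in[("lid",(243,184,275,212),.008),("beaker",(350,180,380,200),.075),("jar",(168,208,195,230),.085),("dish",(135,180,163,212),.048),("rack",(190,138,232,182),.01)]:
    x0,y0,x1,y1=b
    m=(f.max(-1)-f.min(-1)<40)&(f.mean(-1)>(70 if n!="rack" else 0))&ng
    p=blob(m,*b); print(n,len(p),rect(plane(c,p,h)),plane(c,p.mean(0),h))
bb=(z>.04);p=blob(bb,328,210,350,232);print("drop depth",len(p),np.nanmean(W[p[:,1],p[:,0]],0))
s=shot("side"); f=s["frame"].astype(int)
p=blob(f.min(-1)>190,295,170,355,215);print("side disk",plane(s,p.mean(0),.085),rect(plane(s,p,.085)))
WS=pts(s)
for n,b in[("rack",(225,120,290,172)),("beaker",(325,255,358,298)),("jar",(175,138,200,172)),("dish",(172,118,212,146)),("drop",(280,262,300,290)),("lid",(240,190,268,212))]:
    x0,y0,x1,y1=b;P=WS[y0:y1,x0:x1].reshape(-1,3);t=np.nanmax(P[:,2]);lo,hi=(.06,.2) if n!="lid" else(.004,.012)
    if n=="dish":lo=.035
    Q=P[(P[:,2]>lo)&(P[:,2]<hi)];print(n,"top",t,Q.mean(0).round(4),rect(Q[:,:2]))
# rack: depth footprint
P=W[138:182,190:232].reshape(-1,3);Q=P[(P[:,2]>.02)];print("rack top depth",rect(Q[:,:2]))
big=cv2.resize(np.hstack([c["frame"][130:190,185:235]]),None,fx=8,fy=8,interpolation=cv2.INTER_CUBIC);b2=cv2.resize(c["frame"][130:190,275:330],None,fx=7,fy=8);cv2.imwrite("pics/rk.png",np.hstack([big,b2]))
E
```

```text
disk [598.1, -155.8, 114.5, 115.4, 44.6] [[ 0.5975456  -0.15552148]]
housing z 0.07289874974794652 [589.3, -153.7, 138.3, 157.3, 89.5]
lid 299 [444.1, 1.0, 71.0, 71.0, 89.7] [[0.44373685 0.00137202]]
beaker 198 [463.8, -381.9, 80.8, 77.1, 28.9] [[ 0.45889124 -0.37865209]]
jar 264 [363.8, 282.8, 81.4, 60.3, 89.6] [[0.36234516 0.27812144]]
dish 657 [445.9, 399.7, 87.8, 118.0, 79.3] [[0.44483295 0.39801004]]
rack 1334 [586.9, 186.5, 143.6, 143.5, 2.2] [[0.58457385 0.18344771]]
drop depth 75 [ 0.3547345  -0.29140903  0.06247755]
side disk [[ 0.62403664 -0.19099688]] [623.7, -190.1, 32.0, 12.9, 85.1]
rack top 0.10277884228455247 [0.5987 0.1731 0.076 ] [640.9, 179.5, 209.9, 101.5, 7.5]
beaker top 0.07977105644486537 [ 0.4618 -0.3826  0.0701] [445.6, -400.7, 108.4, 57.8, 50.4]
jar top 0.09003324186616424 [0.3632 0.2782 0.0768] [364.4, 279.0, 42.1, 48.3, 45.7]
dish top 0.08914670200351049 [0.4378 0.3825 0.0491] [430.8, 351.2, 176.4, 111.0, 70.6]
drop top 0.09170438079064569 [ 0.3495 -0.3001  0.0753] [350.6, -298.9, 18.2, 18.7, 54.2]
lid top 0.04856044398676418 [ 0.4459 -0.0005  0.0081] [451.8, 9.2, 94.9, 88.1, 55.1]
rack top depth [586.1, 175.0, 129.5, 110.7, 2.4]
```

View pics/rk.png

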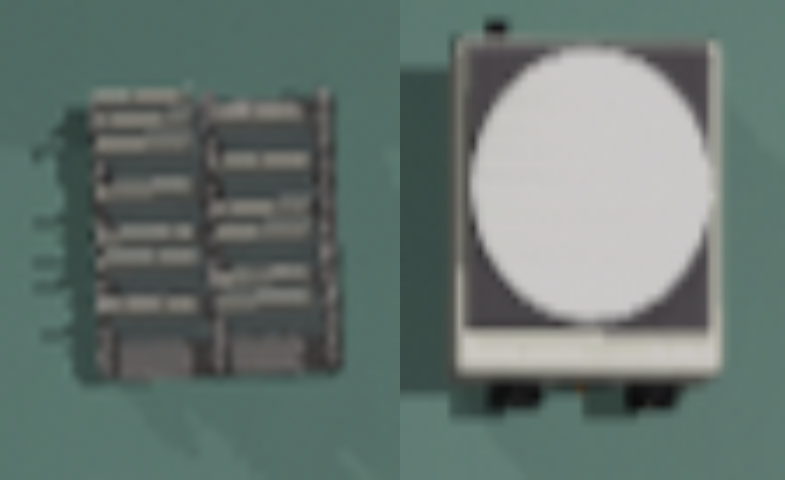

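Request:
{"fn": "jog_arm", "kwargs": {
  "series": [
    [[0,0,-15,0,0,-0.102,80],[0,0,-15,0,0,-0.102,80],[0,0,-15,0,0,-0.102,80],[-35,-34,0,0,0,0,80],[-35,-34,0,0,0,0,80],[-35,-34,0,0,0,0,80],[-35,-34,0,0,0,0,80],[-35,-34,0,0,0,0,80],[-35,-34,0,0,0,0,80],[-35,-34,0,0,0,0,80]]
  ]
}}

```text
time_s: 1.2
eef_pos: [0.4198, 0.308, 0.247]
eef_rot: [0.0, 0.001, 1.0, 0.0]
wrist_force: [0.3, 0.3, 0.5]
opening: 0.937
grasp_force: 0.0
```

```bash
cat > d.py <<'E'
# usage: d.py x y z(mm) yaw_deg_of_jaw(tool y)  -> remaining tool-frame shift mm, turn about tool xyz
import sys; from h import *
o=ctrl.get_obs(); x,y,z,a=map(float,sys.argv[1:5]); q=o["eef_rot"]; R=Ro.from_quat(np.roll(q,-1))
t=np.radians(a); Y=np.array([np.cos(t),np.sin(t),0]); Z=np.array([0,0,-1.]); X=np.cross(Y,Z)
T=Ro.from_matrix(np.c_[X,Y,Z]); d=(np.array([x,y,z])/1000-o["eef_pos"])*1000
print("t %.1f pos"%o["time_s"],(o["eef_pos"]*1000).round(1),"jaw deg",np.degrees(np.arctan2(*R.as_matrix()[1::-1,1])).round(2))
print("in tool now",R.inv().apply(d).round(1),"rotvec",(R.inv()*T).as_rotvec().round(3),"in target tool",T.inv().apply(d).round(1))
print("q",o["q"].round(2),"open",round(o["opening"]*85.4,1),"grip",round(o["grasp_force"],1),"F",o["wrist_force"].round(1))
E
python3 d.py 462 -382 200 90
```

```text
t 1.2 pos [419.8 308.  247. ] jaw deg 89.9
in tool now [ -43.4 -689.9   46.9] rotvec [ 0.     0.    -0.002] in target tool [ -42.2 -690.    47. ]
q [ 0.4   0.02  1.69  0.    1.43 -1.16] open 80.0 grip 0.0 F [0.3 0.3 0.5]
```

Request:
{"fn": "jog_arm", "kwargs": {
  "series": [
    [[-3,-49,0,0,0,0,80],[-3,-49,0,0,0,0,80],[-3,-49,0,0,0,0,80],[-3,-49,0,0,0,0,80],[-3,-49,0,0,0,0,80],[-3,-49,0,0,0,0,80],[-3,-49,0,0,0,0,80],[-3,-49,0,0,0,0,80],[-3,-49,0,0,0,0,80],[-3,-49,0,0,0,0,80]]
  ]
}}

```text
time_s: 2.2
eef_pos: [0.4475, -0.1826, 0.2471]
eef_rot: [0.0, 0.001, 1.0, -0.0]
wrist_force: [1.1, 0.2, 0.3]
opening: 0.94
grasp_force: 0.0
```

Request:
{"fn": "jog_arm", "kwargs": {
  "series": [
    [[-3,-49,0,0,0,0,80],[-3,-49,0,0,0,0,80],[-3,-49,0,0,0,0,80],[-3,-49,0,0,0,0,80],[0,0,25,0,0,0,80],[0,0,25,0,0,0,80],[0,0,25,0,0,0,80],[0,0,0,0,0,0,80],[0,0,0,0,0,0,80],[0,0,0,0,0,0,80]]
  ]
}}

```text
time_s: 3.2
eef_pos: [0.4603, -0.3773, 0.1739]
eef_rot: [0.001, 0.001, 1.0, -0.001]
wrist_force: [-0.1, 0.4, 0.8]
opening: 0.936
grasp_force: 0.0
```

```bash
python3 d.py 462 -382 26 90; python3 - <<'E'
from h import *
c=shot("wrist"); cv2.imwrite("pics/w1.png",c["frame"]); print(c["xyz"],c["rotation"],c["fx"],c["cx"],c["cy"])
E
```

```text
t 3.2 pos [ 460.3 -377.3  173.9] jaw deg 89.91
in tool now [ -1.4  -4.4 147.9] rotvec [-0.002  0.002 -0.002] in target tool [ -1.7  -4.7 147.9]
q [-0.89  0.25  1.58 -0.    1.31 -2.46] open 79.9 grip 0.0 F [-0.1  0.4  0.8]
[ 0.38075086 -0.37616075  0.34549364] [0.11083755 0.69875516 0.69803638 0.11046027] 297.3186396354542 257.0287886381915 193.4396325393271
```

View pics/w1.png

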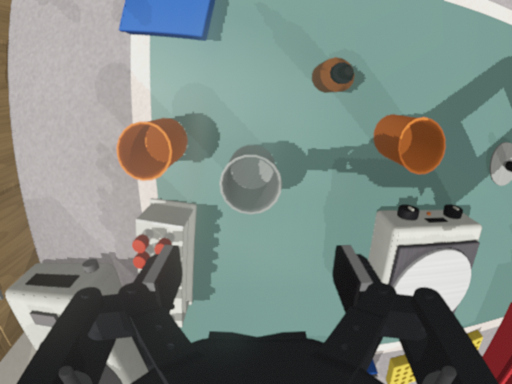

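The wrist view shows the steel beaker's rim centred near (250,184) and the fingers at the bottom. I'll check that centre using the fisheye model.

```bash
cat >> h.py <<'E'
def wplane(c,uv,h):
    uv=np.atleast_2d(uv).astype(float); p=(uv-[c["cx"],c["cy"]])/[c["fx"],c["fy"]]; r=np.linalg.norm(p,axis=1)+1e-9
    d=np.c_[p/r[:,None]*np.sin(r)[:,None],np.cos(r)]@Ro.from_quat(np.roll(c["rotation"],-1)).as_matrix().T
    o=np.array(c["xyz"]); return (o+d*((h-o[2])/d[:,2])[:,None])[:,:2]
E
python3 - <<'E'
from h import *
c=shot("wrist")
print("beaker",wplane(c,[250,184],.075),"disk L/R",wplane(c,[[250,184]],.075))
print("orange",wplane(c,[[415,144],[145,150]],.075),"bulb",wplane(c,[344,70],.088))
E
```

```text
beaker [[ 0.45942145 -0.38311758]] disk L/R [[ 0.45942145 -0.38311758]]
orange [[ 0.41652384 -0.21706022]
 [ 0.42467614 -0.48450238]] bulb [[ 0.35177388 -0.30069128]]
```

Request:
{"fn": "jog_arm", "kwargs": {
  "series": [
    [[-1,-5,10,0,0,0,80],[0,0,30,0,0,0,80],[0,0,30,0,0,0,80],[0,0,30,0,0,0,80],[0,0,25,0,0,0,80],[0,0,15,0,0,0,80],[0,0,8,0,0,0,80],[0,0,0,0,0,0,80],[0,0,0,0,0,0,40],[0,0,0,0,0,0,40]]
  ]
}}

```text
time_s: 4.3
eef_pos: [0.4618, -0.3831, 0.0263]
eef_rot: [0.001, 0.001, 1.0, -0.002]
wrist_force: [-0.6, 2.8, 5.4]
opening: 0.656
grasp_force: 62.3
```

Request:
{"fn": "jog_arm", "kwargs": {
  "series": [
    [[0,0,0,0,0,0,40],[0,0,0,0,0,0,40],[0,0,0,0,0,0,40],[0,0,0,0,0,0,40],[0,0,0,0,0,0,40],[0,0,0,0,0,0,40],[0,0,0,0,0,0,40],[0,0,0,0,0,0,40],[0,0,0,0,0,0,40],[0,0,0,0,0,0,40]]
  ]
}}

```text
time_s: 5.3
eef_pos: [0.4617, -0.3828, 0.0265]
eef_rot: [0.001, 0.001, 1.0, -0.001]
wrist_force: [-1.0, 0.4, 6.0]
opening: 0.649
grasp_force: 62.2
```

```bash
python3 d.py 597 -155 113 90
```

```text
t 5.3 pos [ 461.7 -382.8   26.5] jaw deg 89.9
in tool now [-135.1  227.8  -86.8] rotvec [-0.003  0.002 -0.002] in target tool [-135.3  227.8  -86.5]
q [-0.89  0.44  1.66  0.    1.03 -2.46] open 55.4 grip 62.2 F [-1.   0.4  6. ]
```

Request:
{"fn": "jog_arm", "kwargs": {
  "series": [
    [[0,0,-20,0,0,0,40],[0,0,-35,0,0,0,40],[0,0,-35,0,0,0,40],[0,0,-34,0,0,0,40],[-15,26,0,0,0,0,40],[-24,40,0,0,0,0,40],[-24,40,0,0,0,0,40],[-24,40,0,0,0,0,40],[-24,40,0,0,0,0,40],[-24,42,0,0,0,0,40]]
  ]
}}

```text
time_s: 6.3
eef_pos: [0.5971, -0.1524, 0.1494]
eef_rot: [0.001, 0.001, 1.0, -0.001]
wrist_force: [0.8, -0.6, -1.9]
opening: 0.651
grasp_force: 63.9
```

Request:
{"fn": "jog_arm", "kwargs": {
  "series": [
    [[0,0,0,0,0,0,40],[0,0,0,0,0,0,40],[0,0,20,0,0,0,40],[0,0,10,0,0,0,40],[0,0,0,0,0,0,40],[0,0,0,0,0,0,40],[0,0,0,0,0,0,40],[0,0,0,0,0,0,40],[0,0,0,0,0,0,40],[0,0,0,0,0,0,40]]
  ]
}}

```text
time_s: 7.3
eef_pos: [0.5961, -0.1538, 0.1183]
eef_rot: [0.0, 0.001, 1.0, -0.0]
wrist_force: [0.6, 0.6, -1.6]
opening: 0.653
grasp_force: 64.2
```

```bash
python3 d.py 597 -155 112 90; python3 - <<'E'
from h import *
c=shot("side"); cv2.imwrite("pics/s2.png",cv2.resize(c["frame"][130:280,230:430],(800,600),interpolation=cv2.INTER_CUBIC))
E
```

```text
t 7.3 pos [ 596.1 -153.8  118.3] jaw deg 89.9
in tool now [-0.9 -1.2  6.3] rotvec [-0.     0.    -0.002] in target tool [-0.9 -1.2  6.3]
q [-0.45  0.35  1.57 -0.    1.22 -2.01] open 55.8 grip 64.2 F [ 0.6  0.6 -1.6]
```

View pics/s2.png

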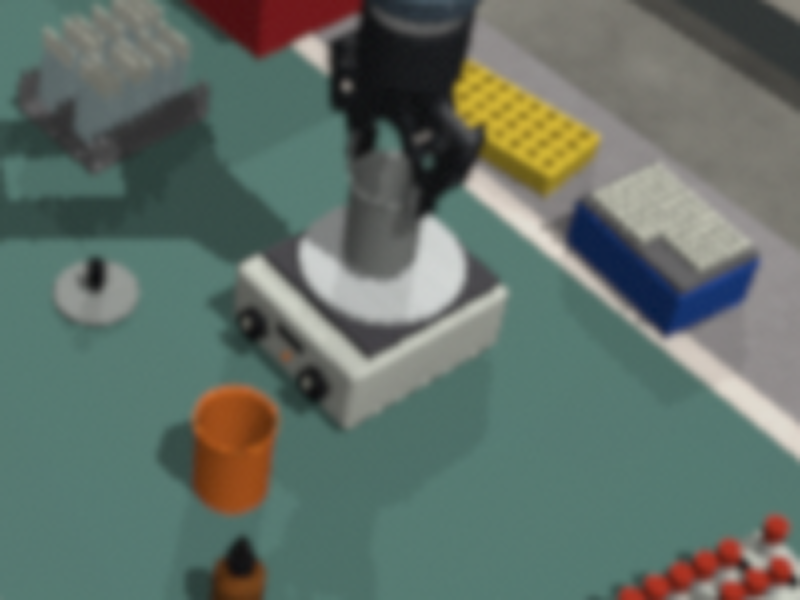

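The beaker is held upright just above the plate at about (383,255) in the crop. I'll set it down.

Request:
{"fn": "jog_arm", "kwargs": {
  "series": [
    [[-1,-1,2,0,0,0,40],[0,0,2,0,0,0,40],[0,0,1,0,0,0,40],[0,0,1,0,0,0,40],[0,0,1,0,0,0,40],[0,0,0,0,0,0,40],[0,0,0,0,0,0,40],[0,0,0,0,0,0,40],[0,0,0,0,0,0,40],[0,0,0,0,0,0,40]]
  ]
}}

```text
time_s: 8.35
eef_pos: [0.5972, -0.1548, 0.1116]
eef_rot: [0.0, 0.001, 1.0, -0.0]
wrist_force: [-2.7, 0.5, 5.5]
opening: 0.65
grasp_force: 64.4
```

Request:
{"fn": "jog_arm", "kwargs": {
  "series": [
    [[0,0,0,0,0,0,70],[0,0,0,0,0,0,82],[0,0,0,0,0,0,82],[0,0,0,0,0,0,82],[0,0,0,0,0,0,82],[0,0,0,0,0,0,82],[0,0,-20,0,0,0,82],[0,0,-30,0,0,0,82],[0,0,-30,0,0,0,82],[0,0,-30,0,0,0,82]]
  ]
}}

```text
time_s: 9.35
eef_pos: [0.5968, -0.1547, 0.222]
eef_rot: [-0.0, 0.001, 1.0, 0.0]
wrist_force: [0.7, 0.5, 0.3]
opening: 0.958
grasp_force: 0.0
```

Request:
{"fn": "jog_arm", "kwargs": {
  "series": [
    [[30,31,0,0,0,0,60],[30,31,0,0,0,0,50],[30,31,0,0,0,0,50],[30,31,0,0,0,0,50],[32,32,0,0,0,0,50],[0,0,0,0,0,0,50],[0,0,40,0,0,0,50],[0,0,40,0,0,0,50],[0,0,0,0,0,0,50],[0,0,0,0,0,0,50]]
  ]
}}

```text
time_s: 10.35
eef_pos: [0.4453, 0.0013, 0.1414]
eef_rot: [-0.001, 0.001, 1.0, 0.0]
wrist_force: [-0.5, -0.4, 0.9]
opening: 0.584
grasp_force: 0.0
```

```bash
python3 d.py 445 1 12 90; python3 - <<'E'
from h import *
c=shot("wrist"); f=c["frame"].copy(); cv2.imwrite("pics/w2.png",f)
t=shot("top"); cv2.imwrite("pics/t2.png",t["frame"])
W=pts(t); m=(W[...,2]>.12)&(W[...,2]<.18); p=blob(m,275,130,325,180)
print("beaker rim top cam",len(p),rect(W[p[:,1],p[:,0]][:,:2]))
E
```

```text
t 10.3 pos [445.3   1.3 141.4] jaw deg 89.88
in tool now [ 1.000e-01 -3.000e-01  1.294e+02] rotvec [ 0.    -0.001 -0.002] in target tool [  0.3  -0.3 129.4]
q [-0.26 -0.05  1.98 -0.    1.21 -1.83] open 49.9 grip 0.0 F [-0.5 -0.4  0.9]
beaker rim top cam 107 [598.0, -153.0, 56.9, 56.4, 20.4]
```

View pics/w2.png

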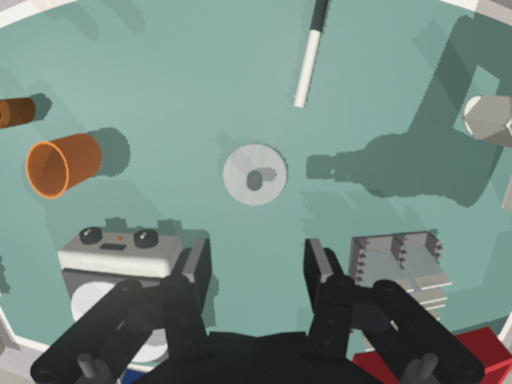

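The wrist view shows the lid's plate centred at (255,175) with its knob at (255,181), lined up with the fingers.

```bash
python3 - <<'E'
from h import *
c=shot("wrist"); print(wplane(c,[255,175],.008),wplane(c,[255,180],.04))
E
```

```text
[[ 4.46634548e-01 -2.41414719e-04]] [[ 4.43292017e-01 -4.71523748e-05]]
```

Request:
{"fn": "jog_arm", "kwargs": {
  "series": [
    [[0,0,25,0,0,0,50],[0,0,30,0,0,0,50],[0,0,30,0,0,0,50],[0,0,20,0,0,0,50],[0,0,12,0,0,0,50],[0,0,7,0,0,0,50],[0,0,3,0,0,0,50],[0,0,0,0,0,0,50],[0,0,0,0,0,0,50],[0,0,0,0,0,0,50]]
  ]
}}

```text
time_s: 11.5
eef_pos: [0.446, 0.0013, 0.0148]
eef_rot: [0.001, 0.001, 1.0, -0.0]
wrist_force: [0.5, -0.1, 1.3]
opening: 0.589
grasp_force: 0.0
```

```bash
python3 d.py 445 1 12 90
```

```text
t 11.5 pos [446.    1.3  14.8] jaw deg 89.9
in tool now [ 1.  -0.3  2.8] rotvec [-0.     0.002 -0.002] in target tool [ 1.  -0.3  2.8]
q [-0.26  0.17  2.06  0.    0.91 -1.83] open 50.3 grip 0.0 F [ 0.5 -0.1  1.3]
```

Request:
{"fn": "jog_arm", "kwargs": {
  "series": [
    [[1,0,2,0,0,0,50],[0,0,0,0,0,0,10],[0,0,0,0,0,0,5],[0,0,0,0,0,0,5],[0,0,0,0,0,0,5],[0,0,0,0,0,0,5],[0,0,0,0,0,0,5],[0,0,0,0,0,0,5],[0,0,0,0,0,0,5],[0,0,0,0,0,0,5]]
  ]
}}

```text
time_s: 12.5
eef_pos: [0.4442, 0.0015, 0.012]
eef_rot: [-0.0, 0.001, 1.0, -0.0]
wrist_force: [0.4, 0.1, -0.1]
opening: 0.059
grasp_force: 0.0
```

```bash
python3 d.py 598 -154 200 90
```

```text
t 12.5 pos [444.2   1.5  12. ] jaw deg 89.9
in tool now [-154.1 -155.2 -188. ] rotvec [-0.    -0.    -0.002] in target tool [-153.8 -155.5 -188. ]
q [-0.27  0.17  2.06 -0.    0.91 -1.83] open 5.1 grip 0.0 F [ 0.4  0.1 -0.1]
```

The fingers closed to 5 mm without gripping anything. I'll look.

```bash
python3 - <<'E'
from h import *
s=shot("side"); w=shot("wrist")
a=cv2.resize(s["frame"][150:240,200:310],(500,410),interpolation=cv2.INTER_CUBIC)
b=cv2.resize(w["frame"][90:384,130:390],(300,340)); b=cv2.copyMakeBorder(b,0,70,0,0,cv2.BORDER_CONSTANT)
cv2.imwrite("pics/m3.png",np.hstack([a,b]))
E
```

```text
(no output)
```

View pics/m3.png

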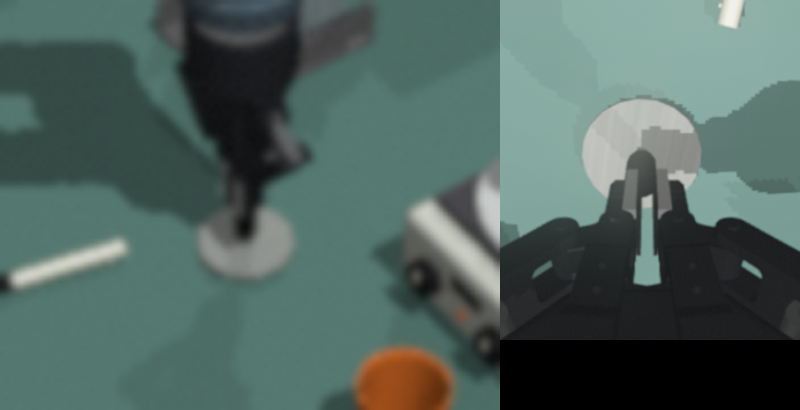

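The side and wrist views show the knob slipped out in front of the fingers (wrist crop (641,160)), and the lid still lies flat. I'll open, rise and measure again.

Request:
{"fn": "jog_arm", "kwargs": {
  "series": [
    [[0,0,0,0,0,0,50],[0,0,0,0,0,0,50],[0,0,0,0,0,0,50],[0,0,0,0,0,0,50],[0,0,-30,0,0,0,50],[0,0,-40,0,0,0,50],[0,0,-40,0,0,0,50],[0,0,-20,0,0,0,50],[0,0,0,0,0,0,50],[0,0,0,0,0,0,50]]
  ]
}}

```text
time_s: 13.6
eef_pos: [0.4442, 0.0015, 0.1419]
eef_rot: [0.0, 0.001, 1.0, -0.0]
wrist_force: [1.0, 0.6, -0.3]
opening: 0.587
grasp_force: 0.0
```

```bash
python3 d.py 445 1 12 90; python3 - <<'E'
from h import *
for n in("wrist","side","top"):
    c=shot(n); f=c["frame"].astype(int); pl=wplane if n=="wrist" else plane
    gray=(f[...,1]-f[...,2]<14)&(f.mean(-1)>90)
    b={"wrist":(200,120,310,230),"side":(235,185,275,222),"top":(240,180,278,215)}[n]
    p=blob(gray,*b); h,_=cv2.findContours(np.uint8([[0]]),0,1) if 0 else (0,0)
    P=pl(c,p,.008); print(n,len(p),rect(P), P.mean(0).round(4), "frame px",p.min(0),p.max(0))
    k=blob(f.max(-1)<75,*b); print("  knob",len(k),k.mean(0).round(1),pl(c,k.mean(0),.03).round(4))
    if n=="wrist": cv2.imwrite("pics/w4.png",cv2.resize(c["frame"][90:250,160:360],(600,480)))
E
```

```text
t 13.6 pos [444.2   1.5 141.9] jaw deg 89.9
in tool now [ -0.8  -0.5 129.9] rotvec [-0.     0.    -0.002] in target tool [ -0.8  -0.5 129.9]
q [-0.26 -0.05  1.98 -0.    1.21 -1.83] open 50.1 grip 0.0 F [ 1.   0.6 -0.3]
wrist 3039 [442.9, -0.1, 67.1, 65.9, 89.9] [ 4.423e-01 -1.000e-04] frame px [223 144] [286 204]Traceback (most recent call last):
  File "<stdin>", line 8, in <module>
  File "h.py", line 21, in blob
    n,l,s,_=cv2.connectedComponentsWithStats(m); i=1+np.argmax(s[1:,4]); v,u=np.where(l==i); return np.c_[u,v]
                                                     ~~~~~~~~~^^^^^^^^^
    return _wrapfunc(a, 'argmax', axis=axis, out=out, **kwds)
    return bound(*args, **kwds)
ValueError: attempt to get argmax of an empty sequence
```

```bash
python3 - <<'E'
from h import *
w=shot("wrist"); 
v,u=np.mgrid[0:384,0:512]; p=np.stack([(u-w["cx"])/w["fx"],(v-w["cy"])/w["fy"]],-1); r=np.linalg.norm(p,axis=-1)+1e-9
d=np.dstack([p/r[...,None]*np.sin(r)[...,None],np.cos(r)]); d=d/d[...,2:]*w["z_map"][...,None]
Wd=d@Ro.from_quat(np.roll(w["rotation"],-1)).as_matrix().T+np.array(w["xyz"])
P=Wd[130:215,210:300].reshape(-1,3)
for lo,hi in[(.005,.012),(.02,.06)]:
    Q=P[(P[:,2]>lo)&(P[:,2]<hi)]; print("wrist depth",lo,len(Q),Q.mean(0).round(4),rect(Q[:,:2]),np.percentile(Q[:,2],[5,95]))
s=shot("side");S=pts(s)[185:225,230:280].reshape(-1,3)
for lo,hi in[(.004,.015),(.02,.06)]:
    Q=S[(S[:,2]>lo)&(S[:,2]<hi)]; print("side depth",lo,len(Q),np.median(Q,0).round(4),rect(Q[:,:2]))
print(np.array(w["frame"][175:185:3,245:265:3]).mean(-1).round())
a=cv2.resize(s["frame"][150:240,200:310],(440,360),interpolation=cv2.INTER_CUBIC)
b=cv2.resize(w["frame"][110:230,195:315],(360,360),interpolation=cv2.INTER_CUBIC)
cv2.imwrite("pics/m4.png",np.hstack([a,b]))
E
```

```text
wrist depth 0.005 2741 [ 4.419e-01 -4.000e-04  7.800e-03] [443.0, -0.4, 65.9, 67.4, 79.8] [0.00662412 0.00896342]
wrist depth 0.02 265 [4.419e-01 1.000e-04 3.700e-02] [443.2, -0.1, 15.2, 15.3, 42.0] [0.02369693 0.04066975]
side depth 0.004 473 [ 0.4424 -0.008   0.0063] [444.8, -3.7, 170.7, 160.9, 54.6]
side depth 0.02 36 [ 0.4405 -0.0046  0.0333] [442.2, -1.6, 22.0, 12.8, 70.3]
[[180. 127. 111. 112. 112. 121. 149.]
 [183. 109. 114. 115. 111. 110. 147.]
 [174. 113. 115. 114. 113. 110. 147.]
 [168. 112. 113. 113. 112. 109. 185.]]
```

View pics/m4.png

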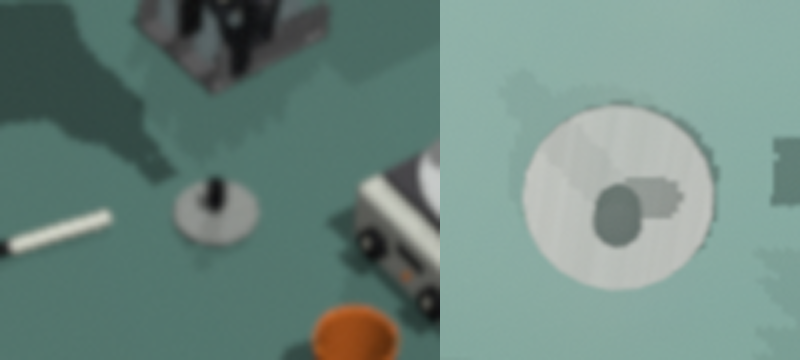

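The lid lies flat at (443,0) with its knob centred on it, right under the tool. So the fingers may have closed above or past the knob. I'll measure where the fingertips really are against the reported TCP.

```bash
cat >> h.py <<'E'
def wpts(w):
    v,u=np.mgrid[0:384,0:512]; p=np.stack([(u-w["cx"])/w["fx"],(v-w["cy"])/w["fy"]],-1); r=np.linalg.norm(p,axis=-1)+1e-9
    d=np.dstack([p/r[...,None]*np.sin(r)[...,None],np.cos(r)]); d=d/d[...,2:]*w["z_map"][...,None]
    return d@Ro.from_quat(np.roll(w["rotation"],-1)).as_matrix().T+np.array(w["xyz"])
E
python3 - <<'E'
from h import *
w=shot("wrist"); W=wpts(w); e=ctrl.get_obs()["eef_pos"]
m=(W[...,2]>e[2]-.05)&(w["z_map"]>0)&(w["frame"].max(-1)<140); m[:, :170]=0; m[:,350:]=0
P=(W[m]-e)*1000; P=P[np.abs(P[:,0])<40]
print("eef",e,"n",len(P),"lowest rel z",np.percentile(P[:,2],[0,1,3,5,10]).round(1))
for lo in range(-10,60,8):
    Q=P[(P[:,2]>=lo)&(P[:,2]<lo+8)]
    if len(Q): print(lo,len(Q),"x",np.percentile(Q[:,0],[2,98]).round(1),"|y|",np.percentile(np.abs(Q[:,1]),[2,98]).round(1))
E
```

```text
eef [0.44309093 0.00179032 0.14046145] n 15701 lowest rel z [32.4 37.6 42.8 46.9 56.5]
30 180 x [-11.5   8.9] |y| [23.9 32. ]
38 538 x [-11.6   9.7] |y| [23.9 38.1]
46 634 x [-11.8   9.5] |y| [24.  38.5]
54 730 x [-11.7   9.2] |y| [24.  38.5]
```

```bash
python3 - <<'E'
from h import *
w=shot("wrist"); W=wpts(w); e=ctrl.get_obs()["eef_pos"]
m=(W[...,2]>.06)&(w["z_map"]>0)
P=(W[m]-e)*1000; P=P[(np.abs(P[:,0])<40)&(np.abs(P[:,1])<50)]
print("lowest rel z",np.sort(P[:,2])[[0,5,20,50,100,200]].round(1))
print("z at finger px", [(W[v,215,2].round(3),W[v,305,2].round(3)) for v in range(225,300,10)])
E
```

```text
lowest rel z [31.5 32.4 33.4 34.7 36.1 38.3]
z at finger px [(np.float64(0.0), np.float64(0.001)), (np.float64(0.0), np.float64(0.001)), (np.float64(-0.001), np.float64(0.175)), (np.float64(-0.0), np.float64(0.181)), (np.float64(-0.0), np.float64(0.181)), (np.float64(-0.0), np.float64(0.183)), (np.float64(-0.0), np.float64(-0.0)), (np.float64(-0.0), np.float64(0.0))]
```

That explains the slip: the real fingertips sit about 25–32 mm above the reported TCP, so the fingers only brushed the top of the knob. I'll work about 25 mm lower from here and watch the force.

Request:
{"fn": "jog_arm", "kwargs": {
  "series": [
    [[0,-2,25,0,0,0,45],[0,0,30,0,0,0,45],[0,0,30,0,0,0,45],[0,0,25,0,0,0,45],[0,0,15,0,0,0,45],[0,0,10,0,0,0,45],[0,0,5,0,0,0,45],[0,0,5,0,0,0,45],[0,0,0,0,0,0,45],[0,0,0,0,0,0,45]]
  ]
}}

```text
time_s: 14.85
eef_pos: [0.4448, -0.0006, -0.0025]
eef_rot: [0.001, 0.001, 1.0, -0.0]
wrist_force: [-0.9, -0.0, -0.6]
opening: 0.523
grasp_force: 0.0
```

```bash
python3 d.py 443 0 -12 90; python3 - <<'E'
from h import *
w=shot("wrist"); W=wpts(w); e=ctrl.get_obs()["eef_pos"]
m=(w["z_map"]>0); m[:250]=0
P=(W[m]-e)*1000; Q=P[(np.abs(P[:,0])<30)&(np.abs(P[:,1])<45)&(np.abs(P[:,1])>20)&(P[:,2]>14)]
print(np.sort(Q[:,2])[[0,20,50,100]].round(1))
E
```

```text
t 14.8 pos [444.8  -0.6  -2.5] jaw deg 89.9
in tool now [1.8 0.6 9.5] rotvec [-0.     0.001 -0.002] in target tool [1.8 0.6 9.5]
q [-0.27  0.21  2.06  0.    0.87 -1.84] open 44.7 grip 0.0 F [-0.9 -0.  -0.6]
[30.4 33.2 35.2 38.8]
```

Consistent: nothing was touched at TCP z −2.5. I'll go down another 9 mm and close.

Request:
{"fn": "jog_arm", "kwargs": {
  "series": [
    [[1,0,3,0,0,0,45],[0,0,3,0,0,0,45],[0,0,3,0,0,0,45],[0,0,0,0,0,0,30],[0,0,0,0,0,0,8],[0,0,0,0,0,0,8],[0,0,0,0,0,0,8],[0,0,0,0,0,0,8],[0,0,0,0,0,0,8],[0,0,0,0,0,0,8]]
  ]
}}

```text
time_s: 15.9
eef_pos: [0.4434, -0.0005, -0.0119]
eef_rot: [0.0, 0.001, 1.0, -0.0]
wrist_force: [0.6, -0.1, 0.1]
opening: 0.162
grasp_force: 58.5
```

```bash
python3 d.py 598 -154 200 90
```

```text
t 15.9 pos [443.4  -0.5 -11.9] jaw deg 89.9
in tool now [-155.  -153.2 -211.9] rotvec [-0.     0.    -0.002] in target tool [-154.6 -153.5 -211.9]
q [-0.27  0.23  2.07  0.    0.85 -1.84] open 13.9 grip 58.5 F [ 0.6 -0.1  0.1]
```

Request:
{"fn": "jog_arm", "kwargs": {
  "series": [
    [[0,0,-20,0,0,0,8],[0,0,-40,0,0,0,8],[0,0,-45,0,0,0,8],[0,0,-45,0,0,0,8],[0,0,-40,0,0,0,8],[-30,-30,0,0,0,0,8],[-31,-31,0,0,0,0,8],[-31,-31,0,0,0,0,8],[-31,-31,0,0,0,0,8],[-31,-30,0,0,0,0,8]]
  ]
}}

```text
time_s: 16.9
eef_pos: [0.5977, -0.1551, 0.1775]
eef_rot: [-0.0, 0.001, 1.0, 0.0]
wrist_force: [0.5, -0.0, -0.3]
opening: 0.162
grasp_force: 58.5
```

Request:
{"fn": "jog_arm", "kwargs": {
  "series": [
    [[0,0,0,0,0,0,8],[0,0,0,0,0,0,8],[0,0,0,0,0,0,8],[0,0,0,0,0,0,8],[0,0,0,0,0,0,8],[0,0,0,0,0,0,8],[0,0,0,0,0,0,8],[0,0,0,0,0,0,8],[0,0,0,0,0,0,8],[0,0,0,0,0,0,8]]
  ]
}}

```text
time_s: 17.9
eef_pos: [0.5969, -0.1538, 0.178]
eef_rot: [-0.0, 0.001, 1.0, 0.0]
wrist_force: [0.2, -0.7, -0.6]
opening: 0.162
grasp_force: 58.6
```

```bash
python3 d.py 597.5 -154 144 90; python3 - <<'E'
from h import *
w=shot("wrist"); W=wpts(w); P=W.reshape(-1,3)
Q=P[(np.hypot(P[:,0]-.597,P[:,1]+.155)<.045)]
for lo,hi in[(.14,.168),(.17,.215)]:
    q=Q[(Q[:,2]>lo)&(Q[:,2]<hi)]; print(lo,len(q),(q.mean(0)).round(4),np.percentile(q[:,2],[5,50,95]).round(3),rect(q[:,:2]))
cv2.imwrite("pics/w5.png",w["frame"])
E
```

```text
t 17.9 pos [ 596.9 -153.8  178. ] jaw deg 89.89
in tool now [-0.6 -0.2 34. ] rotvec [ 0.    -0.    -0.002] in target tool [-0.6 -0.2 34. ]
q [-0.44  0.29  1.52 -0.    1.33 -2.01] open 13.8 grip 58.6 F [ 0.2 -0.7 -0.6]
0.14 585 [ 0.5727 -0.1569  0.1544] [0.142 0.159 0.16 ] [575.3, -158.0, 17.3, 52.8, 7.6]
0.17 6026 [ 0.5852 -0.1528  0.1985] [0.197 0.198 0.208] [596.5, -153.7, 64.9, 67.2, 35.0]
```

View pics/w5.png

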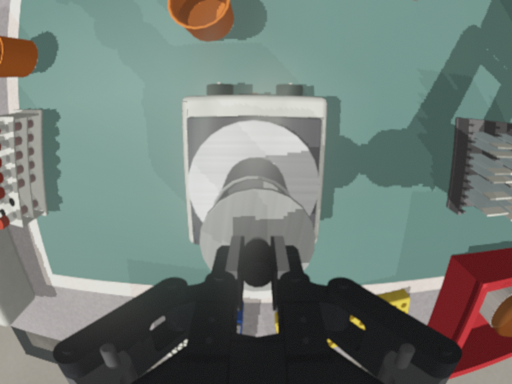

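The lid hangs centred over the beaker: lid at (257,235), beaker rim arc at (255,185). I'll lower it.

Request:
{"fn": "jog_arm", "kwargs": {
  "series": [
    [[0,-1,10,0,0,0,8],[0,0,10,0,0,0,8],[0,0,6,0,0,0,8],[0,0,3,0,0,0,8],[0,0,2,0,0,0,8],[0,0,2,0,0,0,8],[0,0,1,0,0,0,8],[0,0,0,0,0,0,8],[0,0,0,0,0,0,8],[0,0,0,0,0,0,8]]
  ]
}}

```text
time_s: 18.95
eef_pos: [0.597, -0.1548, 0.1442]
eef_rot: [0.0, 0.001, 1.0, -0.0]
wrist_force: [0.1, 0.5, -0.6]
opening: 0.162
grasp_force: 58.7
```

```bash
python3 d.py 597.5 -154.5 144 90
```

```text
t 18.9 pos [ 597.  -154.8  144.2] jaw deg 89.9
in tool now [-0.5  0.3  0.2] rotvec [-0.     0.    -0.002] in target tool [-0.5  0.3  0.2]
q [-0.45  0.33  1.55 -0.    1.27 -2.01] open 13.8 grip 58.7 F [ 0.1  0.5 -0.6]
```

Request:
{"fn": "jog_arm", "kwargs": {
  "series": [
    [[0,0,0.7,0,0,0,8],[0,0,0.7,0,0,0,8],[0,0,0,0,0,0,8],[0,0,0,0,0,0,30],[0,0,0,0,0,0,50],[0,0,0,0,0,0,50],[0,0,0,0,0,0,50],[0,0,-15,0,0,0,50],[0,0,-30,0,0,0,50],[0,0,-40,0,0,0,50]]
  ]
}}

```text
time_s: 19.95
eef_pos: [0.5958, -0.1542, 0.2274]
eef_rot: [-0.002, 0.001, 1.0, 0.001]
wrist_force: [1.2, 0.2, 0.2]
opening: 0.588
grasp_force: 0.0
```

```bash
python3 d.py 366 281 180 45.6; python3 - <<'E'
from h import *
w=shot("wrist"); P=wpts(w).reshape(-1,3)
Q=P[(np.hypot(P[:,0]-.597,P[:,1]+.155)<.045)]
for lo,hi in[(.12,.159),(.16,.175),(.18,.205)]:
    q=Q[(Q[:,2]>lo)&(Q[:,2]<hi)]; print(lo,len(q),(q.mean(0)).round(4),np.percentile(q[:,2],[5,50,95]).round(3),rect(q[:,:2]))
E
```

```text
t 19.9 pos [ 595.8 -154.2  227.4] jaw deg 89.89
in tool now [230.4 434.7  48.9] rotvec [ 0.    -0.004  0.773] in target tool [468.7 150.2  47.4]
q [-0.45  0.25  1.47 -0.    1.42 -2.01] open 50.2 grip 0.0 F [1.2 0.2 0.2]
0.12 146 [ 0.5704 -0.1564  0.1294] [0.121 0.129 0.139] [572.6, -155.9, 9.0, 40.1, 2.0]
0.16 4248 [ 0.5956 -0.1539  0.1639] [0.163 0.164 0.165] [598.1, -153.6, 67.0, 66.8, 43.9]
0.18 439 [ 0.5961 -0.1536  0.1934] [0.183 0.195 0.197] [597.7, -153.5, 15.2, 15.2, 37.1]
```

The lid sits flat (plate at z 0.164) and centred. Next is the jar.

Request:
{"fn": "jog_arm", "kwargs": {
  "series": [
    [[23,43,0,0,0,0,82],[23,43,0,0,0,0,82],[23,43,0,0,0,0,82],[23,43,0,0,0,0,82],[23,43,0,0,0,0,82],[23,43,0,0,0,0,82],[23,44,0,0,0,0,82],[23,44,0,0,0,0,82],[23,44,0,0,0,0,82],[23,44,0,0,0,0,82]]
  ]
}}

```text
time_s: 21.0
eef_pos: [0.3669, 0.2814, 0.2291]
eef_rot: [0.001, 0.001, 1.0, 0.001]
wrist_force: [0.2, 1.3, 0.2]
opening: 0.961
grasp_force: 0.0
```

Request:
{"fn": "jog_arm", "kwargs": {
  "series": [
    [[0,0,10,0,0,0.129,82],[0,0,20,0,0,0.129,82],[0,0,20,0,0,0.129,82],[0,0,20,0,0,0.129,82],[0,0,10,0,0,0.129,82],[0,0,0,0,0,0.129,82],[0,0,0,0,0,0,82],[0,0,0,0,0,0,82],[0,0,0,0,0,0,82],[0,0,0,0,0,0,82]]
  ]
}}

```text
time_s: 22.0
eef_pos: [0.368, 0.2798, 0.1481]
eef_rot: [0.0, 0.378, 0.926, 0.0]
wrist_force: [-0.8, -0.1, -0.2]
opening: 0.962
grasp_force: 0.0
```

```bash
python3 d.py 366 281 20 45.6; python3 - <<'E'
from h import *
w=shot("wrist"); P=wpts(w).reshape(-1,3)
Q=P[(np.hypot(P[:,0]-.366,P[:,1]-.281)<.04)]
q=Q[(Q[:,2]>.078)&(Q[:,2]<.092)]; print(len(q),q.mean(0).round(4),rect(q[:,:2]),np.percentile(q[:,2],[5,95]))
cv2.imwrite("pics/w6.png",w["frame"])
E
```

```text
t 22.0 pos [368.  279.8 148.1] jaw deg 45.63
in tool now [  2.4  -0.7 128.1] rotvec [0.001 0.    0.001] in target tool [  2.3  -0.5 128.1]
q [ 0.39 -0.02  1.94 -0.    1.22 -0.4 ] open 82.1 grip 0.0 F [-0.8 -0.1 -0.2]
1084 [0.3633 0.2807 0.0839] [363.8, 280.8, 35.6, 48.5, 45.3] [0.07989871 0.08571666]
```

View pics/w6.png

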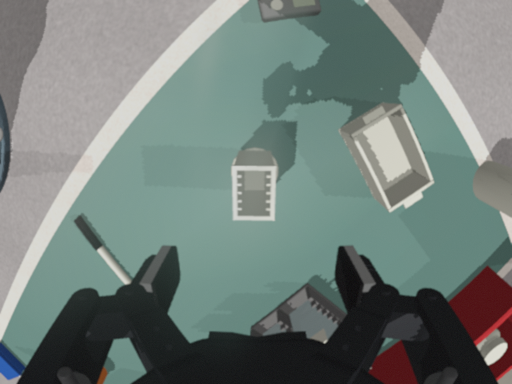

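The wrist view shows the jar's rim centred at (254,193), its narrow side along the jaw. It measures (363.8,280.8) mm at 45.3°, so the aim is good.

Request:
{"fn": "jog_arm", "kwargs": {
  "series": [
    [[4,-2,20,0,0,0,82],[0,0,30,0,0,0,82],[0,0,30,0,0,0,82],[0,0,25,0,0,0,82],[0,0,15,0,0,0,82],[0,0,10,0,0,0,82],[0,0,6,0,0,0,82],[0,0,0,0,0,0,82],[0,0,0,0,0,0,60],[0,0,0,0,0,0,25]]
  ]
}}

```text
time_s: 23.05
eef_pos: [0.3642, 0.2814, 0.0124]
eef_rot: [0.001, 0.378, 0.926, 0.001]
wrist_force: [-0.4, 0.6, 0.5]
opening: 0.645
grasp_force: 0.0
```

Request:
{"fn": "jog_arm", "kwargs": {
  "series": [
    [[0,0,0,0,0,0,25],[0,0,0,0,0,0,25],[0,0,0,0,0,0,25],[0,0,0,0,0,0,25],[0,0,0,0,0,0,25],[0,0,0,0,0,0,25],[0,0,0,0,0,0,25],[0,0,0,0,0,0,25],[0,0,0,0,0,0,25],[0,0,0,0,0,0,25]]
  ]
}}

```text
time_s: 24.05
eef_pos: [0.364, 0.2813, 0.0123]
eef_rot: [0.0, 0.378, 0.926, 0.0]
wrist_force: [-1.6, -1.5, 6.0]
opening: 0.396
grasp_force: 59.4
```

```bash
python3 d.py 597 -301 130 45.6
```

```text
t 24.1 pos [364.  281.3  12.3] jaw deg 45.55
in tool now [-574.1 -252.4 -117.7] rotvec [ 0.001  0.    -0.001] in target tool [-573.9 -253.  -117.7]
q [ 0.4   0.2   2.02 -0.    0.91 -0.4 ] open 33.8 grip 59.4 F [-1.6 -1.5  6. ]
```

Gripped. I'll lift, square it to the bench, and carry it round the front of the hotplate.

Request:
{"fn": "jog_arm", "kwargs": {
  "series": [
    [[0,0,-20,0,0,0,25],[0,0,-25,0,0,-0.129,25],[0,0,-25,0,0,-0.129,25],[0,0,-25,0,0,-0.129,25],[0,0,-25,0,0,-0.129,25],[0,0,0,0,0,-0.129,25],[0,0,0,0,0,-0.129,25],[-4,-45,0,0,0,0,25],[-4,-45,0,0,0,0,25],[-4,-45,0,0,0,0,25]]
  ]
}}

```text
time_s: 25.05
eef_pos: [0.3747, 0.1449, 0.1314]
eef_rot: [-0.0, -0.0, 1.0, -0.0]
wrist_force: [1.5, -0.9, -1.5]
opening: 0.391
grasp_force: 60.4
```

Request:
{"fn": "jog_arm", "kwargs": {
  "series": [
    [[-4,-45,0,0,0,0,25],[-4,-45,0,0,0,0,25],[-4,-45,0,0,0,0,25],[-4,-45,0,0,0,0,25],[-4,-45,0,0,0,0,25],[-4,-45,0,0,0,0,25],[-4,-45,0,0,0,0,25],[-4,-45,0,0,0,0,25],[-4,-45,0,0,0,0,25],[-4,-42,0,0,0,0,25]]
  ]
}}

```text
time_s: 26.05
eef_pos: [0.414, -0.3031, 0.1313]
eef_rot: [-0.0, 0.001, 1.0, 0.0]
wrist_force: [1.1, 0.2, -0.5]
opening: 0.389
grasp_force: 60.3
```

```bash
python3 d.py 597 -301 130 90
```

```text
t 26.1 pos [ 414.  -303.1  131.3] jaw deg 89.85
in tool now [-183.     2.5    1.2] rotvec [ 0.    -0.    -0.003] in target tool [-183.     2.1    1.3]
q [-0.86  0.12  1.83  0.    1.19 -2.43] open 33.2 grip 60.3 F [ 1.1  0.2 -0.5]
```

Request:
{"fn": "jog_arm", "kwargs": {
  "series": [
    [[-35,0,0,0,0,0,25],[-45,0,0,0,0,0,25],[-45,0,0,0,0,0,25],[-40,0,0,0,0,0,25],[-18,1,0,0,0,0,25],[0,0,0,0,0,0,25],[0,0,30,0,0,0,25],[0,0,40,0,0,0,25],[0,0,30,0,0,0,25],[0,0,8,0,0,0,25]]
  ]
}}

```text
time_s: 27.05
eef_pos: [0.5933, -0.2983, 0.0188]
eef_rot: [-0.004, 0.001, 1.0, 0.003]
wrist_force: [-1.0, 1.0, -1.6]
opening: 0.393
grasp_force: 60.5
```

Request:
{"fn": "jog_arm", "kwargs": {
  "series": [
    [[0,0,0,0,0,0,25],[0,0,0,0,0,0,25],[0,0,0,0,0,0,25],[0,0,0,0,0,0,25],[0,0,0,0,0,0,25],[0,0,0,0,0,0,25],[0,0,0,0,0,0,25],[0,0,0,0,0,0,25],[0,0,0,0,0,0,25],[0,0,0,0,0,0,25]]
  ]
}}

```text
time_s: 28.05
eef_pos: [0.5973, -0.3004, 0.0235]
eef_rot: [-0.0, 0.001, 1.0, 0.0]
wrist_force: [0.6, -0.5, -1.3]
opening: 0.388
grasp_force: 60.5
```

```bash
python3 d.py 597 -301 13 90
```

```text
t 28.1 pos [ 597.3 -300.4   23.5] jaw deg 89.9
in tool now [ 0.3 -0.6 10.5] rotvec [ 0.    -0.    -0.002] in target tool [ 0.3 -0.6 10.5]
q [-0.64  0.58  1.47 -0.    1.1  -2.21] open 33.1 grip 60.5 F [ 0.6 -0.5 -1.3]
```

Request:
{"fn": "jog_arm", "kwargs": {
  "series": [
    [[0,0,4,0,0,0,25],[0,0,3,0,0,0,25],[0,0,2,0,0,0,25],[0,0,1,0,0,0,25],[0,0,1,0,0,0,25],[0,0,0,0,0,0,25],[0,0,0,0,0,0,25],[0,0,0,0,0,0,25],[0,0,0,0,0,0,25],[0,0,0,0,0,0,25]]
  ]
}}

```text
time_s: 29.05
eef_pos: [0.5974, -0.3004, 0.0126]
eef_rot: [0.0, 0.001, 1.0, -0.0]
wrist_force: [-0.4, 1.3, -1.3]
opening: 0.39
grasp_force: 60.4
```

Request:
{"fn": "jog_arm", "kwargs": {
  "series": [
    [[0,0,0.7,0,0,0,25],[0,0,0.6,0,0,0,25],[0,0,0,0,0,0,25],[0,0,0,0,0,0,25],[0,0,0,0,0,0,25],[0,0,0,0,0,0,25],[0,0,0,0,0,0,25],[0,0,0,0,0,0,25],[0,0,0,0,0,0,25],[0,0,0,0,0,0,25]]
  ]
}}

```text
time_s: 30.05
eef_pos: [0.5976, -0.3005, 0.0123]
eef_rot: [0.0, 0.001, 1.0, -0.0]
wrist_force: [-3.2, 1.5, 6.0]
opening: 0.388
grasp_force: 61.3
```

Request:
{"fn": "jog_arm", "kwargs": {
  "series": [
    [[0,0,0,0,0,0,50],[0,0,0,0,0,0,75],[0,0,0,0,0,0,75],[0,0,0,0,0,0,75],[0,0,0,0,0,0,75],[0,0,-20,0,0,0,75],[0,0,-45,0,0,0,75],[0,0,-45,0,0,0,75],[0,0,-45,0,0,0,75],[0,0,-45,0,0,0,75]]
  ]
}}

```text
time_s: 31.05
eef_pos: [0.5972, -0.3002, 0.2131]
eef_rot: [0.0, 0.001, 1.0, -0.0]
wrist_force: [1.1, -1.0, -0.4]
opening: 0.875
grasp_force: 0.0
```

Request:
{"fn": "jog_arm", "kwargs": {
  "series": [
    [[9,44,0,0,0,0,82],[9,44,0,0,0,0,82],[9,44,0,0,0,0,82],[9,44,0,0,0,0,82],[9,44,0,0,0,0,82],[9,44,0,0,0,0,82],[9,44,0,0,0,0,82],[9,44,0,0,0,0,82],[9,44,0,0,0,0,82],[9,44,0,0,0,0,82]]
  ]
}}

```text
time_s: 32.05
eef_pos: [0.5076, 0.1414, 0.2116]
eef_rot: [0.0, 0.001, 1.0, 0.0]
wrist_force: [1.1, -0.3, -0.5]
opening: 0.964
grasp_force: 0.0
```

Request:
{"fn": "jog_arm", "kwargs": {
  "series": [
    [[10,44,0,0,0,0,82],[10,44,0,0,0,0,82],[10,44,0,0,0,0,82],[10,44,0,0,0,0,82],[10,43,0,0,0,0,82],[10,43,0,0,0,0,82],[0,0,30,0,0,0.105,82],[0,0,40,0,0,0.105,82],[0,0,0,0,0,0,82],[0,0,0,0,0,0,82]]
  ]
}}

```text
time_s: 33.05
eef_pos: [0.4483, 0.4015, 0.1412]
eef_rot: [-0.001, 0.104, 0.995, -0.001]
wrist_force: [0.6, -0.7, 1.2]
opening: 0.96
grasp_force: 0.0
```

```bash
python3 - <<'E'
from h import *
w=shot("wrist"); P=wpts(w).reshape(-1,3)
Q=P[(np.hypot(P[:,0]-.448,P[:,1]-.400)<.075)]
q=Q[(Q[:,2]>.042)&(Q[:,2]<.055)]; print(len(q),q.mean(0).round(4),rect(q[:,:2]),np.percentile(q[:,2],[5,95]))
t=shot("top"); W=pts(t); p=blob((W[...,2]>.06)&(W[...,2]<.11),325,130,365,190); print("jar",W[p[:,1],p[:,0]].mean(0),rect(W[p[:,1],p[:,0]][:,:2]))
E
python3 d.py 448 400 -10 78
```

```text
1910 [0.4432 0.3996 0.0469] [446.5, 399.2, 62.0, 111.0, 78.3] [0.04396642 0.04866952]
jar [ 0.60134698 -0.29802642  0.07908252] [600.0, -297.3, 46.9, 35.1, 0.2]
t 33.1 pos [450.1 402.3 143.7] jaw deg 77.95
in tool now [  2.   -3.1 153.6] rotvec [ 0.002  0.002 -0.001] in target tool [  1.6  -2.7 153.7]
q [ 0.53  0.3   1.59 -0.    1.25 -0.83] open 82.2 grip 0.0 F [0.5 0.4 0.3]
```

Request:
{"fn": "jog_arm", "kwargs": {
  "series": [
    [[2,-3,20,0,0,-0.005,83],[0,0,35,0,0,0,83],[0,0,35,0,0,0,83],[0,0,30,0,0,0,83],[0,0,20,0,0,0,83],[0,0,10,0,0,0,83],[0,0,8,0,0,0,83],[0,0,3,0,0,0,83],[0,0,0,0,0,0,83],[0,0,0,0,0,0,83]]
  ]
}}

```text
time_s: 34.15
eef_pos: [0.447, 0.3999, -0.0185]
eef_rot: [0.001, 0.103, 0.995, 0.001]
wrist_force: [0.0, -0.5, 0.5]
opening: 0.968
grasp_force: 0.0
```

```bash
python3 d.py 446.5 399.2 -25 78.3
```

```text
t 34.1 pos [447.  399.9 -18.5] jaw deg 78.16
in tool now [ 0.3 -0.8  6.5] rotvec [ 0.001  0.001 -0.002] in target tool [ 0.3 -0.7  6.5]
q [ 0.53  0.51  1.67  0.    0.96 -0.83] open 82.7 grip 0.0 F [ 0.  -0.5  0.5]
```

Request:
{"fn": "jog_arm", "kwargs": {
  "series": [
    [[0,-1,3,0,0,0,83],[0,0,2,0,0,0,83],[0,0,0,0,0,0,75],[0,0,0,0,0,0,65],[0,0,0,0,0,0,50],[0,0,0,0,0,0,50],[0,0,0,0,0,0,50],[0,0,0,0,0,0,50],[0,0,0,0,0,0,50],[0,0,0,0,0,0,50]]
  ]
}}

```text
time_s: 35.15
eef_pos: [0.4461, 0.3985, -0.0244]
eef_rot: [0.0, 0.103, 0.995, 0.0]
wrist_force: [0.3, 0.5, 2.9]
opening: 0.719
grasp_force: 65.7
```

```bash
python3 d.py 591 39 150 92.3
```

```text
t 35.1 pos [446.1 398.5 -24.4] jaw deg 78.16
in tool now [-215.6 -322.1 -174.5] rotvec [ 0.     0.    -0.247] in target tool [-130.3 -365.1 -174.4]
q [ 0.53  0.52  1.67 -0.    0.95 -0.83] open 61.4 grip 65.7 F [0.3 0.5 2.9]
```

Request:
{"fn": "jog_arm", "kwargs": {
  "series": [
    [[0,0,-20,0,0,0,50],[0,0,-45,0,0,-0.082,50],[0,0,-45,0,0,-0.082,50],[0,0,-45,0,0,-0.083,50],[-14,-38,-5,0,0,0,50],[-14,-41,0,0,0,0,50],[-14,-41,0,0,0,0,50],[-14,-41,0,0,0,0,50],[-14,-41,0,0,0,0,50],[-15,-41,0,0,0,0,50]]
  ]
}}

```text
time_s: 36.15
eef_pos: [0.5402, 0.1573, 0.1346]
eef_rot: [-0.001, -0.02, 1.0, -0.0]
wrist_force: [0.2, -0.1, -1.4]
opening: 0.721
grasp_force: 65.7
```

Request:
{"fn": "jog_arm", "kwargs": {
  "series": [
    [[-15,-41,0,0,0,0,50],[-15,-41,0,0,0,0,50],[-15,-40,0,0,0,0,50],[0,0,0,0,0,0,50],[0,0,0,0,0,0,50],[0,0,0,0,0,0,50],[0,0,0,0,0,0,50],[0,0,0,0,0,0,50],[0,0,0,0,0,0,50],[0,0,0,0,0,0,50]]
  ]
}}

```text
time_s: 37.15
eef_pos: [0.5904, 0.0394, 0.1354]
eef_rot: [0.0, -0.021, 1.0, -0.0]
wrist_force: [-0.7, -0.5, -1.7]
opening: 0.717
grasp_force: 65.9
```

```bash
python3 d.py 591 39 -23 92.3; python3 - <<'E'
from h import *
w=shot("wrist"); W=wpts(w); P=W.reshape(-1,3)
q=P[(P[:,0]>.48)&(P[:,0]<.7)&(P[:,1]>.1)&(P[:,1]<.26)&(P[:,2]>.01)&(P[:,2]<.11)]
print("rack",len(q),rect(q[:,:2]))
q=P[(P[:,0]>.5)&(P[:,0]<.75)&(P[:,1]>-.26)&(P[:,1]<-.03)&(P[:,2]>.03)&(P[:,2]<.09)]
print("hot",len(q),rect(q[:,:2]))
q=P[(np.abs(P[:,0]-.591)<.08)&(np.abs(P[:,1]-.039)<.06)&(P[:,2]>.1)&(P[:,2]<.24)]; print(np.percentile(q[:,2],[2,10,50]))
cv2.imwrite("pics/w7.png",w["frame"])
E
```

```text
t 37.1 pos [590.4  39.4 135.4] jaw deg 92.35
in tool now [ -0.6  -0.5 158.4] rotvec [-0.     0.     0.001] in target tool [ -0.6  -0.5 158.4]
q [-0.13  0.28  1.62  0.    1.23 -1.75] open 61.3 grip 65.9 F [-0.7 -0.5 -1.7]
rack 12348 [580.4, 173.1, 123.7, 111.4, 2.5]
hot 15530 [582.9, -155.3, 140.3, 166.1, 89.5]
[0.1627863  0.16342485 0.19728554]
```

View pics/w7.png

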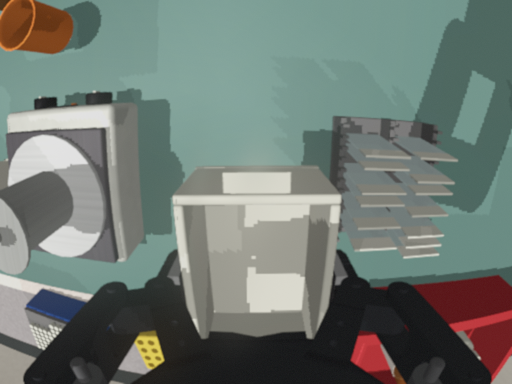

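The dish is held level between the hotplate and the rack (dish at (257,250), clear on both sides). The rack measures a centre of (585,174) mm and a yaw of 2.4°, so I'm lowering.

Request:
{"fn": "jog_arm", "kwargs": {
  "series": [
    [[0,-1,25,0,0,0,50],[0,0,35,0,0,0,50],[0,0,35,0,0,0,50],[0,0,30,0,0,0,50],[0,0,20,0,0,0,50],[0,0,7,0,0,0,50],[0,0,0,0,0,0,50],[0,0,0,0,0,0,50],[0,0,0,0,0,0,50],[0,0,0,0,0,0,50]]
  ]
}}

```text
time_s: 38.2
eef_pos: [0.5916, 0.0378, -0.0153]
eef_rot: [0.001, -0.02, 1.0, -0.0]
wrist_force: [-0.5, -0.6, -1.2]
opening: 0.721
grasp_force: 65.9
```

```bash
python3 d.py 590.7 38.2 -24 92.4
```

```text
t 38.2 pos [591.6  37.8 -15.3] jaw deg 92.31
in tool now [0.9 0.5 8.7] rotvec [-0.     0.002 -0.002] in target tool [0.9 0.5 8.7]
q [-0.14  0.5   1.69 -0.    0.96 -1.75] open 61.5 grip 65.9 F [-0.5 -0.6 -1.2]
```

Request:
{"fn": "jog_arm", "kwargs": {
  "series": [
    [[0,0,3,0,0,0,50],[0,0,2,0,0,0,50],[0,0,2,0,0,0,50],[0,0,1,0,0,0,50],[0,0,1,0,0,0,50],[0,0,0.5,0,0,0,50],[0,0,0.5,0,0,0,50],[0,0,0,0,0,0,50],[0,0,0,0,0,0,50],[0,0,0,0,0,0,50]]
  ]
}}

```text
time_s: 39.2
eef_pos: [0.5903, 0.0379, -0.0245]
eef_rot: [-0.0, -0.02, 1.0, -0.0]
wrist_force: [-9.9, 0.4, 19.2]
opening: 0.712
grasp_force: 68.2
```

Request:
{"fn": "jog_arm", "kwargs": {
  "series": [
    [[0,0,0,0,0,0,70],[0,0,0,0,0,0,83],[0,0,0,0,0,0,83],[0,0,0,0,0,0,83],[0,0,0,0,0,0,83],[0,0,-20,0,0,0,83],[0,0,-40,0,0,0,83],[0,0,-45,0,0,0,83],[0,0,-45,0,0,0,83],[0,0,-45,0,0,0,83]]
  ]
}}

```text
time_s: 40.2
eef_pos: [0.5901, 0.0379, 0.1699]
eef_rot: [-0.0, -0.02, 1.0, 0.0]
wrist_force: [1.4, -1.3, -0.1]
opening: 0.977
grasp_force: 0.0
```

```bash
python3 d.py 352 -297 180 90; python3 - <<'E'
from h import *
w=shot("wrist"); P=wpts(w).reshape(-1,3)
q=P[(np.abs(P[:,0]-.591)<.08)&(np.abs(P[:,1]-.039)<.06)&(P[:,2]>.03)&(P[:,2]<.06)]; print("dish",len(q),rect(q[:,:2]),np.percentile(q[:,2],[5,95]))
q=P[(P[:,0]>.48)&(P[:,0]<.7)&(P[:,1]>.1)&(P[:,1]<.26)&(P[:,2]>.01)&(P[:,2]<.11)]
print("rack",len(q),rect(q[:,:2]))
E
```

```text
t 40.2 pos [590.1  37.9 169.9] jaw deg 92.3
in tool now [ 251.4 -325.1  -10. ] rotvec [ 0.   -0.    0.04] in target tool [ 238.1 -334.9  -10.1]
q [-0.14  0.25  1.6  -0.    1.3  -1.75] open 83.4 grip 0.0 F [ 1.4 -1.3 -0.1]
dish 1969 [591.4, 39.0, 110.5, 61.6, 2.9] [0.03266988 0.04866694]
rack 10466 [583.5, 173.4, 130.1, 111.7, 2.3]
```

Request:
{"fn": "jog_arm", "kwargs": {
  "series": [
    [[25,-32,0,0,0,0,82],[25,-33,0,0,0,0,82],[25,-32,0,0,0,0,82],[25,-33,0,0,0,0,82],[25,-32,0,0,0,0,82],[25,-33,0,0,0,0,82],[25,-32,0,0,0,0,82],[25,-33,0,0,0,0,82],[25,-32,0,0,0,0,82],[26,-33,0,0,0,0.04,82]]
  ]
}}

```text
time_s: 41.25
eef_pos: [0.3517, -0.2981, 0.1682]
eef_rot: [0.0, 0.0, 1.0, -0.0]
wrist_force: [0.4, -0.7, 0.9]
opening: 0.961
grasp_force: 0.0
```

Request:
{"fn": "jog_arm", "kwargs": {
  "series": [
    [[0,0,0,0,0,0,70],[0,0,0,0,0,0,70],[0,0,0,0,0,0,70],[0,0,0,0,0,0,70],[0,0,0,0,0,0,70],[0,0,0,0,0,0,70],[0,0,0,0,0,0,70],[0,0,0,0,0,0,70],[0,0,0,0,0,0,70],[0,0,0,0,0,0,70]]
  ]
}}

```text
time_s: 42.25
eef_pos: [0.3528, -0.2969, 0.1683]
eef_rot: [0.0, -0.0, 1.0, 0.0]
wrist_force: [0.5, -1.1, 0.3]
opening: 0.818
grasp_force: 0.0
```

```bash
python3 - <<'E'
from h import *
w=shot("wrist"); P=wpts(w).reshape(-1,3)
for lo,hi in[(.01,.05),(.06,.075),(.078,.1)]:
    q=P[(np.hypot(P[:,0]-.352,P[:,1]+.297)<.035)&(P[:,2]>lo)&(P[:,2]<hi)]; print(lo,len(q),q.mean(0).round(4),rect(q[:,:2]),q[:,2].max())
cv2.imwrite("pics/w8.png",w["frame"])
E
python3 d.py 352 -297 1 90
```

```text
0.01 230 [ 0.3389 -0.2967  0.0337] [351.5, -296.6, 33.8, 35.0, 89.7] 0.04997288973145464
0.06 236 [ 0.348  -0.2962  0.0704] [351.6, -296.3, 19.7, 20.3, 10.3] 0.0740762401130009
0.078 170 [ 0.3506 -0.2962  0.0862] [351.6, -296.0, 12.0, 12.8, 2.7] 0.09070633561661676
t 42.3 pos [ 352.7 -297.   168.3] jaw deg 90.01
in tool now [  0.7  -0.  167.3] rotvec [-0.  0.  0.] in target tool [  0.7  -0.  167.3]
q [-0.96 -0.05  1.92 -0.    1.27 -2.53] open 70.1 grip 0.0 F [-0.9  0.4 -0.5]
```

View pics/w8.png

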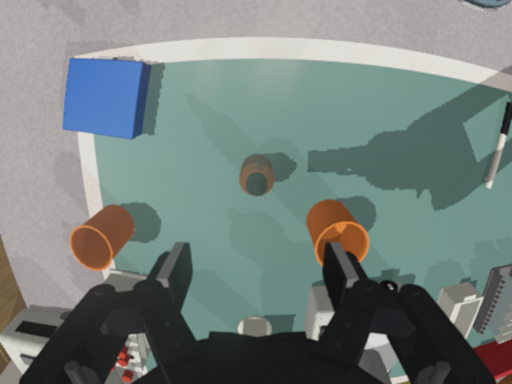

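The bottle's bulb shows at (257,184) and measures (351.5,−296.3) mm. I'll keep the pads high on the body so the palm clears the bulb.

Request:
{"fn": "jog_arm", "kwargs": {
  "series": [
    [[1,0,25,0,0,0,70],[0,0,35,0,0,0,70],[0,0,35,0,0,0,70],[0,0,30,0,0,0,70],[0,0,20,0,0,0,70],[0,0,12,0,0,0,70],[0,0,8,0,0,0,70],[0,0,3,0,0,0,70],[0,0,0,0,0,0,70],[0,0,0,0,0,0,70]]
  ]
}}

```text
time_s: 43.3
eef_pos: [0.3523, -0.2977, 0.0012]
eef_rot: [0.001, -0.0, 1.0, -0.001]
wrist_force: [0.0, -1.0, 0.4]
opening: 0.818
grasp_force: 0.0
```

```bash
python3 d.py 351.5 -296.3 -3 90
```

```text
t 43.3 pos [ 352.3 -297.7    1.2] jaw deg 90.01
in tool now [0.8 1.4 4.2] rotvec [-0.001  0.001  0.   ] in target tool [0.8 1.4 4.2]
q [-0.96  0.23  2.02  0.    0.89 -2.53] open 69.9 grip 0.0 F [ 0.  -1.   0.4]
```

Request:
{"fn": "jog_arm", "kwargs": {
  "series": [
    [[1,1,2,0,0,0,70],[0,0,2,0,0,0,70],[0,0,0,0,0,0,60],[0,0,0,0,0,0,50],[0,0,0,0,0,0,42],[0,0,0,0,0,0,28],[0,0,0,0,0,0,28],[0,0,0,0,0,0,28],[0,0,0,0,0,0,28],[0,0,0,0,0,0,28]]
  ]
}}

```text
time_s: 44.3
eef_pos: [0.351, -0.2962, -0.0033]
eef_rot: [0.0, -0.0, 1.0, -0.0]
wrist_force: [-1.2, 0.7, 5.5]
opening: 0.403
grasp_force: 60.1
```

Request:
{"fn": "jog_arm", "kwargs": {
  "series": [
    [[0,0,0,0,0,0,28],[0,0,0,0,0,0,28],[0,0,0,0,0,0,28],[0,0,-5,0,0,0,28],[0,0,-10,0,0,0,28],[0,0,-20,0,0,0,28],[0,0,-30,0,0,0,28],[0,0,-40,0,0,0,28],[0,0,-30,0,0,0,28],[0,0,0,0,0,0,28]]
  ]
}}

```text
time_s: 45.3
eef_pos: [0.3529, -0.2988, 0.1366]
eef_rot: [0.003, -0.0, 1.0, -0.004]
wrist_force: [0.2, -0.9, -0.8]
opening: 0.402
grasp_force: 59.7
```

```bash
python3 d.py 450.5 168 130 90
```

```text
t 45.3 pos [ 352.9 -298.8  136.6] jaw deg 90.02
in tool now [-97.8 466.8   3.5] rotvec [-0.008  0.005  0.   ] in target tool [-97.6 466.8   6.6]
q [-0.96 -0.01  1.95  0.    1.19 -2.53] open 34.3 grip 59.7 F [ 0.2 -0.9 -0.8]
```

Request:
{"fn": "jog_arm", "kwargs": {
  "series": [
    [[-10,46,0,0,0,0,28],[-10,46,0,0,0,0,28],[-10,46,0,0,0,0,28],[-10,46,0,0,0,0,28],[-10,46,0,0,0,0,28],[-10,46,0,0,0,0,28],[-10,47,0,0,0,0,28],[-10,47,0,0,0,0,28],[-10,47,0,0,0,0,28],[-10,47,0,0,0,0,28]]
  ]
}}

```text
time_s: 46.3
eef_pos: [0.4502, 0.1702, 0.131]
eef_rot: [-0.0, -0.0, 1.0, -0.0]
wrist_force: [1.4, -0.6, -0.1]
opening: 0.4
grasp_force: 59.9
```

Request:
{"fn": "jog_arm", "kwargs": {
  "series": [
    [[0,0,0,0,0,0,28],[0,0,0,0,0,0,28],[0,0,30,0,0,0,28],[0,0,40,0,0,0,28],[0,0,30,0,0,0,28],[0,0,20,0,0,0,28],[0,0,0,0,0,0,28],[0,0,0,0,0,0,28],[0,0,0,0,0,0,28],[0,0,0,0,0,0,28]]
  ]
}}

```text
time_s: 47.3
eef_pos: [0.452, 0.1679, 0.0127]
eef_rot: [0.001, 0.0, 1.0, 0.0]
wrist_force: [1.0, -0.3, -0.4]
opening: 0.394
grasp_force: 60.0
```

```bash
python3 d.py 450.5 168 -3 90
```

```text
t 47.3 pos [452.  167.9  12.7] jaw deg 89.98
in tool now [ 1.5  0.1 15.7] rotvec [ 0.     0.003 -0.   ] in target tool [ 1.5  0.1 15.7]
q [ 0.11  0.25  1.97 -0.    0.92 -1.46] open 33.6 grip 60.0 F [ 1.  -0.3 -0.4]
```

Request:
{"fn": "jog_arm", "kwargs": {
  "series": [
    [[0,0,6,0,0,0,28],[0,0,4,0,0,0,28],[0,0,2,0,0,0,28],[0,0,1,0,0,0,28],[0,0,1,0,0,0,28],[0,0,0.5,0,0,0,28],[0,0,0.5,0,0,0,28],[0,0,0,0,0,0,28],[0,0,0,0,0,0,28],[0,0,0,0,0,0,28]]
  ]
}}

```text
time_s: 48.3
eef_pos: [0.4507, 0.1681, -0.0033]
eef_rot: [-0.0, -0.0, 1.0, -0.0]
wrist_force: [-2.2, -0.3, 5.2]
opening: 0.4
grasp_force: 60.7
```

Request:
{"fn": "jog_arm", "kwargs": {
  "series": [
    [[0,0,0,0,0,0,45],[0,0,0,0,0,0,65],[0,0,0,0,0,0,65],[0,0,0,0,0,0,65],[0,0,0,0,0,0,65],[0,0,-20,0,0,0,65],[0,0,-40,0,0,0,65],[0,0,-45,0,0,0,65],[0,0,-45,0,0,0,65],[0,0,-45,0,0,0,65]]
  ]
}}

```text
time_s: 49.3
eef_pos: [0.4503, 0.168, 0.1931]
eef_rot: [0.0, -0.0, 1.0, -0.0]
wrist_force: [2.2, 0.3, -0.5]
opening: 0.76
grasp_force: 0.0
```

Request:
{"fn": "jog_arm", "kwargs": {
  "series": [
    [[25,30,0,0,0,0,65],[25,30,0,0,0,0,65],[10,40,0,0,0,0,65],[0,40,0,0,0,0,65],[0,40,0,0,0,0,65],[0,40,0,0,0,0,65],[0,0,0,0,0,0,65],[0,0,0,0,0,0,65],[0,0,0,0,0,0,65],[0,0,0,0,0,0,65]]
  ]
}}

```text
time_s: 50.3
eef_pos: [0.3908, 0.387, 0.1913]
eef_rot: [-0.0, 0.001, 1.0, -0.0]
wrist_force: [-0.3, -0.4, 0.0]
opening: 0.766
grasp_force: 0.0
```

```bash
python3 - <<'E'
from h import *
t=shot("top"); W=pts(t); s=shot("side")
def m(n,x,y,r,lo,hi):
    P=W.reshape(-1,3); q=P[(np.hypot(P[:,0]-x,P[:,1]-y)<r)&(P[:,2]>lo)&(P[:,2]<hi)]; print(n,len(q),rect(q[:,:2]) if len(q) else "")
m("drop",.45,.168,.04,.04,.1);m("jar",.597,-.3,.05,.06,.1);m("dish",.59,.038,.07,.035,.06);m("lid",.597,-.155,.06,.14,.18);m("knob",.597,-.155,.06,.185,.22)
m("tube",.58,-.489,.1,.08,.12);m("wash",.612,.523,.08,.1,.2)
cv2.imwrite("pics/end.png",np.vstack([cv2.resize(t["frame"][120:270,110:415],(600,295)),cv2.resize(s["frame"][80:380,110:460],(350,300)).repeat(1,1) if 0 else cv2.copyMakeBorder(cv2.resize(s["frame"][100:330,110:460],(460,302)),0,0,0,140,cv2.BORDER_CONSTANT)]))
E
```

```text
drop 78 [453.9, 169.4, 32.3, 33.3, 89.6]
jar 87 [600.7, -298.1, 47.5, 35.9, 0.3]
dish 127 [593.5, 40.8, 108.6, 61.5, 3.3]
lid 281 [600.3, -151.5, 65.4, 66.0, 43.4]
knob 18 [599.8, -152.0, 11.9, 14.3, 45.4]
tube 235 [578.1, -526.9, 112.8, 135.2, 81.9]
wash 194 [611.4, 512.6, 75.3, 55.1, 22.8]
```

View pics/end.png

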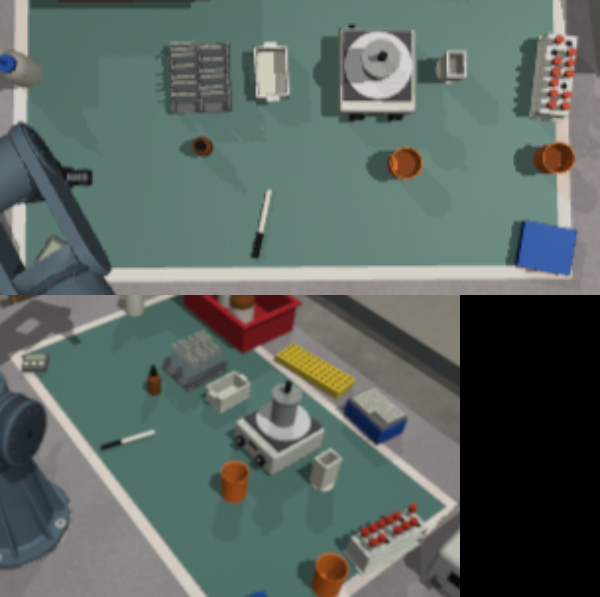

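The final views show everything standing upright and let go:
- The lidded beaker is on the plate at (380,65), with the jar to its right at (455,65).
- The dish is between the rack and the hotplate at (270,72), and the dropper is in front of the rack at (202,147).
- The bystanders have not moved.

I'm handing in.

```bash
python3 -c "
from bench import ctrl
print(ctrl.hand_in())"
```

```text
the job is handed in; nothing more can be done
None
```

The staining line is set out as asked and handed in at about 50 s of the 141 s allowed; in the last images the five pieces stand upright, within a few millimetres of their intended places, and the tube rack and wash bottle are where they were.

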